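# Turntable feet from the inspection rack to the assembly tray, in reverse order

## Task

Move the four turntable feet from the dark wooden rack into the white tray, one upright in each bay and in the reverse order: the foot next to the red end of the rack goes into the bay farthest from the red end of the tray, and so on, until the one farthest from the rack's red end stands in the bay next to the tray's red end. Set each foot down on the floor of its bay; do not drop a foot or tip one over.

Things in the scene. Friction and masses are not known exactly. Their poses are not given: they have to be found in the camera images.
- wood_rack: Rack to empty, left or right of the robot: dark wooden board 80 (x) by 290 (y) by 12 mm, fixed, a red strip across one end, turned up to 0.4 rad. Origin: centre of underside, on the table; x across, y along it towards the red end. Four fixed dishes in a row at x = 0, y = +102 (red end), +34, -34, -102 mm; dish floors 15 mm, rims 23 mm above the table.
- bay_tray: Tray to fill, on the other side: 70 (x) by 294 (y) by 14 mm, fixed, white floor, grey walls, one end wall red and 14 mm thick, turned up to 0.4 rad. Origin: below the middle of the row of bays, on the table; x across, y along it towards the red end. Four bays in a row, each 62 (x) by 64 (y) mm inside, at x = 0, y = +102 (red end), +34, -34, -102 mm; floor 4 mm, wall tops 14 mm above the table.
- brass_foot: Loose turntable foot: solid brass (yellow metal), with a groove 3 mm deep between 10 and 18 mm above its underside; 36 mm diameter, 50 mm tall, 400 g +-25%. Origin: centre of its underside; z up its axis. Stands upright in one of the rack's dishes, up to 6 mm off centre; gaps between neighbours are 24 to 40 mm, so open the fingers across the row, not along it.
- brass_dish: Square beige dish, 60 by 60 by 11 mm, fixed on the wooden rack, in which the brass foot stands at the start (in any of the four places; the four dishes look alike and never move). Origin: centre of its underside, 12 mm above the table; floor 3 mm, rim 11 mm above the origin.
- black_foot: Loose turntable foot: black plastic, a plain cylinder; 36 mm diameter, 50 mm tall, 90 g +-25%. Origin: centre of its underside; z up its axis. Stands upright in one of the rack's dishes, up to 6 mm off centre; gaps between neighbours are 24 to 40 mm, so open the fingers across the row, not along it.
- black_dish: Square beige dish, 60 by 60 by 11 mm, fixed on the wooden rack, in which the black foot stands at the start (in any of the four places; the four dishes look alike and never move). Origin: centre of its underside, 12 mm above the table; floor 3 mm, rim 11 mm above the origin.
- silver_foot: Loose turntable foot: silver aluminium, its lowest 12 mm tapering to 28 mm diameter at the underside; 36 mm diameter, 50 mm tall, 140 g +-25%. Origin: centre of its underside; z up its axis. Stands upright in one of the rack's dishes, up to 6 mm off centre; gaps between neighbours are 24 to 40 mm, so open the fingers across the row, not along it.
- silver_dish: Square beige dish, 60 by 60 by 11 mm, fixed on the wooden rack, in which the silver foot stands at the start (in any of the four places; the four dishes look alike and never move). Origin: centre of its underside, 12 mm above the table; floor 3 mm, rim 11 mm above the origin.
- blue_foot: Loose turntable foot: blue, its top 4 mm chamfered to 28 mm diameter; 36 mm diameter, 50 mm tall, 140 g +-25%. Origin: centre of its underside; z up its axis. Stands upright in one of the rack's dishes, up to 6 mm off centre; gaps between neighbours are 24 to 40 mm, so open the fingers across the row, not along it.
- blue_dish: Square beige dish, 60 by 60 by 11 mm, fixed on the wooden rack, in which the blue foot stands at the start (in any of the four places; the four dishes look alike and never move). Origin: centre of its underside, 12 mm above the table; floor 3 mm, rim 11 mm above the origin.
Things that resemble listed ones, but are neither listed nor needed, are in the scene too. What is shaped like the black_foot but green is not meant.

How it is judged:
By the outcome, as a careful person would: the job done as asked, in the order asked, and still so for the second after the job is handed in, with the robot touching nothing.
It also fails if it takes over 112 s, if anything falls off the work surface, if the arm or the gripper's body presses on something with over 40 N, if the wrist force passes 120 N, or if a joint passes its speed limit or range.

## Robot

A 6-joint arm with a two-finger parallel gripper is mounted at the origin on the work surface. World frame = base frame: x ahead of the robot, y to its left, z up, the work surface at z = 0. Lengths are in m, angles in rad, forces in N, time in s.
With the tool pointing down it reaches from about 0.35 to 0.925 m from the base axis. Payload 6.4 kg.
Tool frame: the origin (TCP) lies on the centre line of the jaws, within the pads' length; the fingertips stand arm.tip_extent ahead of it and the grasp point (between the pads) lies 8 mm behind it (arm.tip_extent is the distance from the TCP to the fingertips, in m); x points along the fingers, z is the direction in which the jaws open and shut, and the axes are right-handed (so a half turn about x gives the same grasp; the last joint's range is limited). The gripper opens to 94 mm and grips with 3 to 60 N. Pads are 16 mm wide; open, the fingers measure 119 mm over their backs; the gripper's body (75 mm by 177 mm) begins 78 mm behind the grasp point.
Start: joints at [1.142, 0.245, 1.558, -0, 1.339, -0.174], TCP at [0.164, 0.629, 0.216] pointing down, gripper open.
Joint ranges: [-3.13, 3.13], [-1.02, 2.26], [0.13, 2.54], [-0.95, 4.09], [0.21, 2.88], [-2.74, 2.74]. Speed limits (rad/s): [2.57, 2.57, 3.14, 3.14, 3.14, 3.14].

## Interface

Orientations are given as a unit quaternion [x, y, z, w].
In Python, from workcell import arm gives the robot as it stands.
- The arm moves only by the tool servo_tool, never from a script. Its arguments are lists of equal length, an entry for each row: "delta_pos": the shift along the world's x, y, z in mm, a list of three; "roll": the turn about the world's z in degrees. A call has 1 to 20 rows; each row is the pose to reach, as a shift and turn from the pose commanded when the call began; what a row does not reach only later rows make up. A row lasts 1/10 s, in which the tool goes at most 50 mm and 8.59 degrees, less where a joint would pass 70% of its speed; a pose out of reach is approached as far as the arm can. A call with a gripper value outside its range is refused whole. "claw" is the opening, from 0 (shut) to 1 (fully open), set as the call begins (left out, the last holds). The fingers move at their own pace and stop on an object; "newtons" is the grip in N (left out, the last holds). Time passes only in rows, so rows that repeat a pose let the fingers close. It gives the time, the measured TCP pose, the force and the opening at its end, in the units of the state.
- arm.sense(): the state, without advancing time (a new reading comes with each control period).
- arm.snapshot(name): name is "scene" or "top"; returns a dict with "img" (480x640x3 uint8, blue, green, red), "intrinsics" (3x3 intrinsics, pixels), "k1" (the pictures are not rectified: a ray, as slopes to the right and down, at radius r is drawn at 1 + k1 r^2 times it, then the intrinsics apply), "extrinsics" (4x4, takes a point from camera to world coordinates). Camera axes: x right, y down, z forward; pixel columns grow to the right and rows downward; lengths in m; the calibration is good to about 2 mm. A picture is of the moment at which its call begins. There is no depth.
- arm.hand_in(): hands the job in, once; it reports no verdict.
The state is a dict: "clock": time; "joint_positions": joint angles; "dq": joint speeds; "effort": joint torques, N m; "tcp_pos": TCP position; "eef_rot": TCP orientation; "force": force on the tool from outside, world axes, zero at the start; "moment": the same for the moment, N m; "gripper_width": finger opening in m.
Only numpy, scipy, OpenCV 4.12 (cv2) and the standard library are available. Lean on these libraries where they do the work, as an engineer would, in place of code of your own. Each camera call takes 0.05 s, during which the arm holds its last target.

## Working session

There is one attempt and no reset: what is moved stays moved. The work goes in short steps, Python scripts to look and compute and a tool call to move; the robot and the scene stay as the last step left them, time stands still between calls to the robot, and variables do not carry over. Pictures are saved under pics/ and viewed, and the job is handed in when it is done.

Besides the shell and the picture viewer there is one more tool, called as a command line: name --pt "numbers of a row" for each row, then --argument value for the rest. servo_tool: Moves the arm, as the interface text tells. Its arguments: {"type":"object","properties":{"delta_pos":{"type":"array","items":{"type":"array","items":{"type":"number"}}},"roll":{"type":"array","items":{"type":"number"}},"claw":{"type":"number"},"newtons":{"type":"number"}},"required":["delta_pos","roll"]}

```bash
mkdir -p pics; python3 - <<'E'
from workcell import arm
import cv2,numpy as np
for n in("scene","top"):
    s=arm.snapshot(n); cv2.imwrite(f"pics/{n}0.png",s["img"]); np.savez(f"{n}0.npz",**{k:s[k] for k in s})
    print(n,s["intrinsics"],s["k1"],s["extrinsics"])
print(arm.sense(),arm.tip_extent)
E
```

```text
scene [[533.27979413   0.         318.62531764]
 [  0.         533.27979413 241.92801242]
 [  0.           0.           1.        ]] 0.039531686395082304 [[ 0.84730739  0.3586776  -0.39168936  0.88451915]
 [ 0.53108809 -0.56672092  0.62989907 -0.63219715]
 [ 0.00395213 -0.74173969 -0.67067623  0.70246012]
 [ 0.          0.          0.          1.        ]]
top [[559.9836356    0.         312.05730298]
 [  0.         559.9836356  230.92065524]
 [  0.           0.           1.        ]] -0.15114674888645788 [[-0.00160545 -0.97987971  0.19958253  0.2771844 ]
 [-0.99999201  0.00230364  0.00326608 -0.01195166]
 [-0.00366013 -0.19957569 -0.97987558  1.08421819]
 [ 0.          0.          0.          1.        ]]
{'clock': 0.1, 'joint_positions': array([ 1.14189956e+00,  2.45749261e-01,  1.55885686e+00, -4.02340682e-06,
        1.33872288e+00, -1.74078778e-01]), 'dq': array([-0.00100323, -0.00213564, -0.00090239, -0.00116902,  0.00305103,
       -0.00164791]), 'effort': array([ 2.93703497e-04, -4.16917026e+01, -3.15525842e+01,  6.86834380e-02,
        3.10221012e-02, -7.45471107e-05]), 'tcp_pos': array([0.16360906, 0.62853909, 0.21547128]), 'eef_rot': array([-0.43270187,  0.56002186,  0.4321282 ,  0.55893633]), 'force': array([-0.1392534 ,  0.20390277, -1.25382255]), 'moment': array([-0.04619393, -0.00557002,  0.00562453]), 'gripper_width': 0.09405728308273857} 0.011
```

View pics/top0.png

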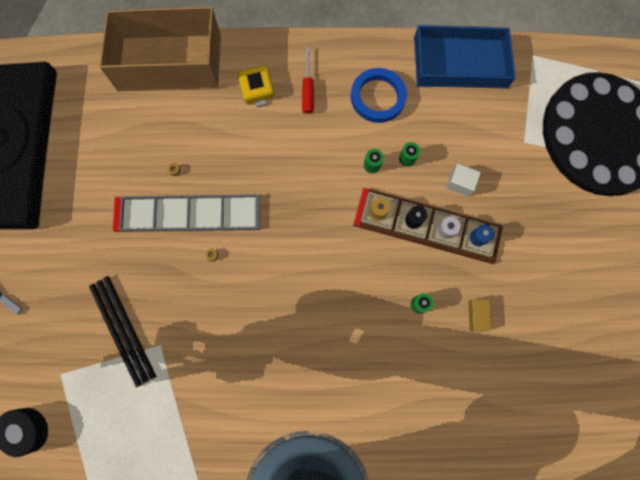

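View pics/scene0.png

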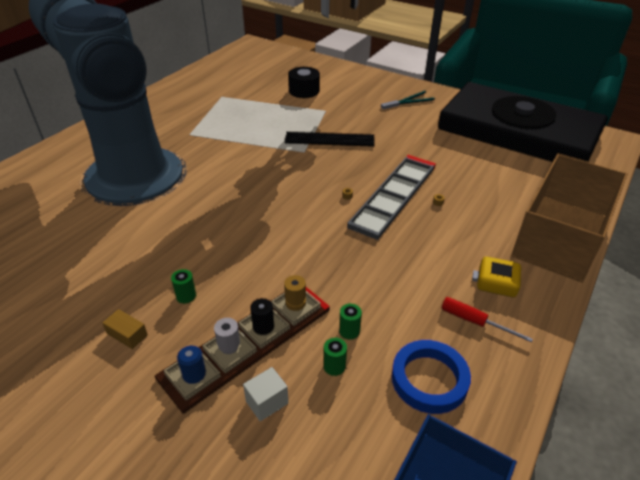

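The top view shows the rack at (430,225) with its red end at left (360,207). From the red end the feet are brass (380,207), black (416,217), silver (450,227) and blue (483,236). The tray is at (187,213) with its red end at left (117,213). The green cylinders at (373,160), (410,153) and (422,302) are decoys.

```bash
cat > h.py <<'E'
import cv2,numpy as np
def load(n):
    d=np.load(n+".npz"); return {k:d[k] for k in d}
def und(s,p):
    K=s["intrinsics"];k1=float(s["k1"]); p=(np.atleast_2d(p).astype(float)-K[:2,2])/[K[0,0],K[1,1]]
    x=p.copy()
    for _ in range(30): x=p/(1+k1*(x**2).sum(1,keepdims=True))
    return x
def ray(s,p,z):
    x=und(s,p);E=s["extrinsics"];d=np.c_[x,np.ones(len(x))]@E[:3,:3].T;o=E[:3,3]
    return o+d*((z-o[2])/d[:,2])[:,None]
def proj(s,P):
    E=s["extrinsics"];c=(np.atleast_2d(P)-E[:3,3])@E[:3,:3];x=c[:,:2]/c[:,2:]
    x=x*(1+float(s["k1"])*(x**2).sum(1,keepdims=True));K=s["intrinsics"]
    return x*[K[0,0],K[1,1]]+K[:2,2]
E
python3 - <<'E'
from h import *
t=load("top0");s=load("scene0")
a=t["img"][180:270,345:510];cv2.imwrite("pics/ct.png",cv2.resize(a,None,fx=4.8,fy=4.8,interpolation=cv2.INTER_CUBIC))
a=t["img"][185:240,105:270];cv2.imwrite("pics/cy.png",cv2.resize(a,None,fx=4.8,fy=4.8,interpolation=cv2.INTER_CUBIC))
a=s["img"][265:415,145:345];cv2.imwrite("pics/cs.png",cv2.resize(a,None,fx=4,fy=4,interpolation=cv2.INTER_CUBIC))
a=s["img"][145:245,335:450];cv2.imwrite("pics/cz.png",cv2.resize(a,None,fx=5,fy=5,interpolation=cv2.INTER_CUBIC))
print(proj(s,[[.164,.629,.216]]),proj(t,[[.164,.629,.216]]))
E
```

```text
[[340.60381314   7.3879131 ]] [[-71.95302912 402.96924635]]
```

View pics/ct.png

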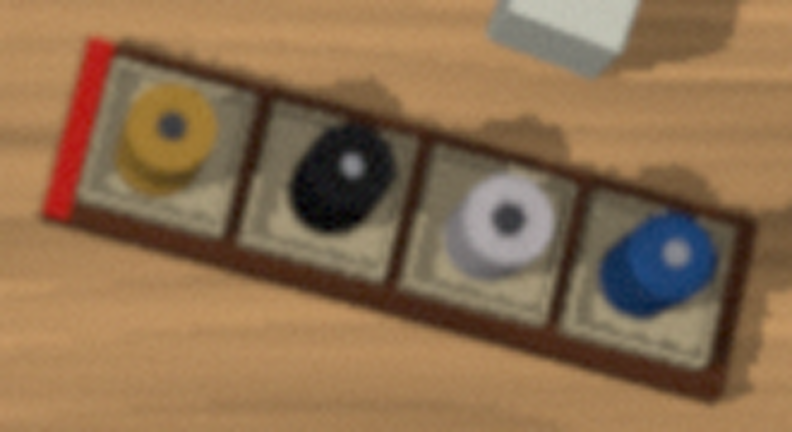

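View pics/cy.png

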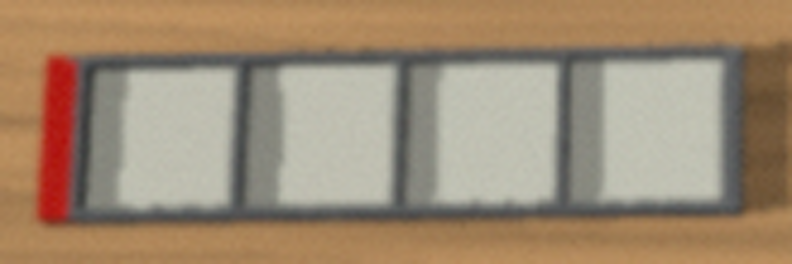

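View pics/cs.png

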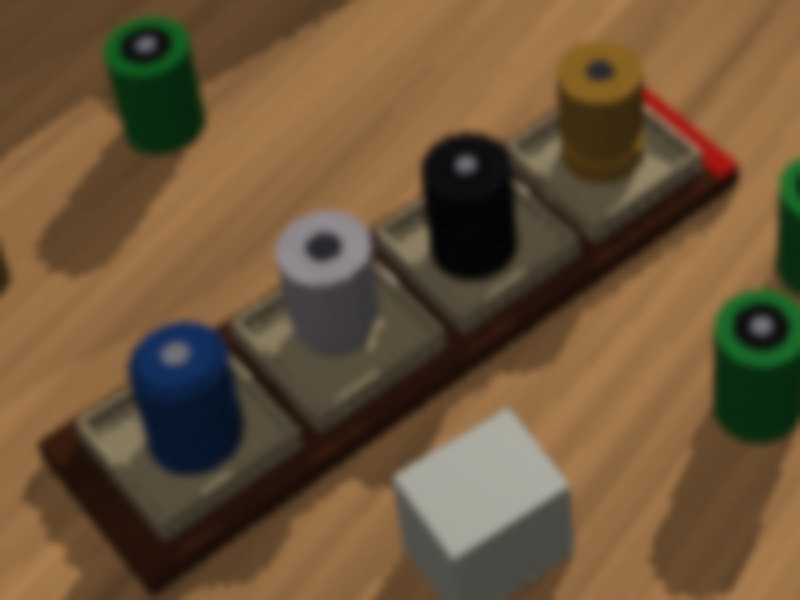

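View pics/cz.png

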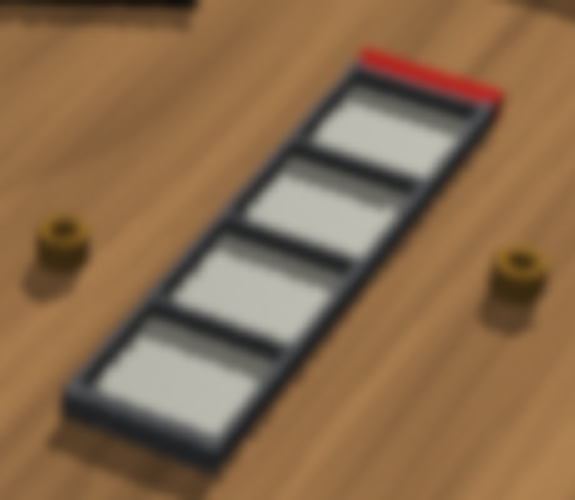

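```bash
python3 - <<'E'
from h import *
t=load("top0");s=load("scene0")
def c(p,o,f): return (np.array(p,float)+.5)/f-.5+o
T=c([(172,126),(352,166),(509,218),(677,253)],(345,180),4.8)
S=c([(600,71),(466,164),(323,246),(175,353)],(145,265),4)
# local refine: centroid of contrast in gray
def ref(im,p):
    g=cv2.cvtColor(im,cv2.COLOR_BGR2GRAY).astype(float);out=[]
    for q in p:
        u,v=np.round(q).astype(int);w=g[v-3:v+4,u-3:u+4];d=np.abs(w-np.median(w));d[d<0.35*d.max()]=0
        yy,xx=np.mgrid[v-3:v+4,u-3:u+4];out.append(((d*xx).sum()/d.sum(),(d*yy).sum()/d.sum()))
    return np.array(out)
for R in (lambda i,p:p,):
    a=ray(t,R(t["img"],T),.065);b=ray(s,R(s["img"],S),.065);print(np.c_[a,b].round(4)); m=(a+b)/2;print(m.round(4))
# rack frame from feet offs: red strip etc
P=T
print("angle by feet",np.degrees(np.arctan2(*(m[0]-m[3])[[1,0]])))
print("TRAY")
h=cv2.cvtColor(t["img"],cv2.COLOR_BGR2HSV)
ct=ray(t,c([(47,57),(77,57),(38,221),(69,219),(736,50),(736,209)],(105,185),4.8),.014);print("top",ct.round(4))
cs=ray(s,c([(362,50),(503,96),(68,388),(213,456)],(335,145),5),.014);print("scene",cs.round(4))
# dish/rack: divider lines & rack top corners z=.012
print("rack top",ray(t,c([(92,38),(45,216),(757,216),(716,402)],(345,180),4.8),.012).round(4))
print("rack sc",ray(s,c([(737,170),(45,447),(153,575)],(145,265),4),.012).round(4))
# white floor contours
for n,I in(("top",t),("scene",s)):
    g=I["img"];H=cv2.cvtColor(g,cv2.COLOR_BGR2HSV)
    m=((H[...,1]<45)&(H[...,2]>70)).astype(np.uint8)
    k,l,st,ce=cv2.connectedComponentsWithStats(m)
    for i in range(1,k):
        if 300<st[i,4]<2000 and (n=="scene" or st[i,1]<240): print(n,st[i],ray(I,ce[i],.004).round(4))
E
```

```text
[[ 0.5325 -0.1371  0.065   0.5315 -0.1386  0.065 ]
 [ 0.5164 -0.2075  0.065   0.5151 -0.2083  0.065 ]
 [ 0.4955 -0.2688  0.065   0.4939 -0.2699  0.065 ]
 [ 0.4813 -0.3353  0.065   0.4802 -0.3362  0.065 ]]
[[ 0.532  -0.1378  0.065 ]
 [ 0.5158 -0.2079  0.065 ]
 [ 0.4947 -0.2693  0.065 ]
 [ 0.4808 -0.3358  0.065 ]]
angle by feet 75.47757466728257
TRAY
top [[0.5671 0.3906 0.014 ]
 [0.567  0.3775 0.014 ]
 [0.4967 0.3893 0.014 ]
 [0.4975 0.376  0.014 ]
 [0.568  0.0987 0.014 ]
 [0.501  0.0975 0.014 ]]
scene [[0.4954 0.3843 0.014 ]
 [0.5665 0.3837 0.014 ]
 [0.5012 0.0962 0.014 ]
 [0.5695 0.0906 0.014 ]]
rack top [[ 0.5834 -0.1114  0.012 ]
 [ 0.508  -0.0906  0.012 ]
 [ 0.5075 -0.3874  0.012 ]
 [ 0.4298 -0.3648  0.012 ]]
rack sc [[ 0.5838 -0.1144  0.012 ]
 [ 0.4347 -0.3691  0.012 ]
 [ 0.5057 -0.3873  0.012 ]]
top [447 164  33  32 690] [[ 0.6033 -0.3155  0.004 ]]
top [437 216  24  23 386] [[ 0.5048 -0.2797  0.004 ]]
scene [ 369  163   64   53 1341] [[0.5317 0.2673 0.004 ]]
scene [348 209  43  25 600] [[0.5322 0.1352 0.004 ]]
scene [214 318  24  21 338] [[ 0.459 -0.238  0.004]]
scene [ 244  368   43   52 1470] [[ 0.5877 -0.3012  0.004 ]]
```

```bash
python3 - <<'E'
from h import *
t=load("top0");s=load("scene0")
def c(p,o,f): return (np.array(p,float)+.5)/f-.5+o
# fine: profile along tray axis in top view (gray) and across
a=cv2.resize(t["img"][185:240,105:270],None,fx=4.8,fy=4.8,interpolation=cv2.INTER_CUBIC)
b=cv2.resize(s["img"][145:245,335:450],None,fx=8,fy=8,interpolation=cv2.INTER_CUBIC)
cv2.imwrite("pics/cz2.png",b[:, :800])
print(a[132,::6].mean(1).astype(int))
print("dividers top",ray(t,c([(241,135),(403,133),(565,130)],(105,185),4.8),.014).round(4))
print("ends at mid top",ray(t,c([(391,62),(391,212)],(105,185),4.8),.014).round(4))
print("div scene",ray(s,c([(358,170),(295,252),(220,332)],(335,145),5),.014).round(4))
E
```

```text
[134 131 135 133 133 135 126 107  77  78  72  78  89  86  64  91 128 129
 132 131 148 175 186 185 186 184 187 186 187 185 182 184 184 184 185 185
 185 185 167 123  81  88 122 131 132 130 132 152 180 185 187 187 186 185
 187 185 185 187 186 186 187 186 187 185 185 165 111  79  97 127 132 132
 134 162 187 189 186 187 189 187 188 189 187 188 187 186 187 186 186 187
 189 186 177 125  89 103 131 134 131 131 144 175 186 187 188 190 185 188
 187 188 187 188 190 189 187 189 190 188 188 181 151 106  92  84  80  87
  87  90  88  89  89  98]
dividers top [[0.5329 0.3045 0.014 ]
 [0.5334 0.2361 0.014 ]
 [0.5343 0.1687 0.014 ]]
ends at mid top [[0.5637 0.2426 0.014 ]
 [0.5001 0.2397 0.014 ]]
div scene [[0.5353 0.2953 0.014 ]
 [0.5383 0.2263 0.014 ]
 [0.5363 0.1607 0.014 ]]
```

View pics/cz2.png

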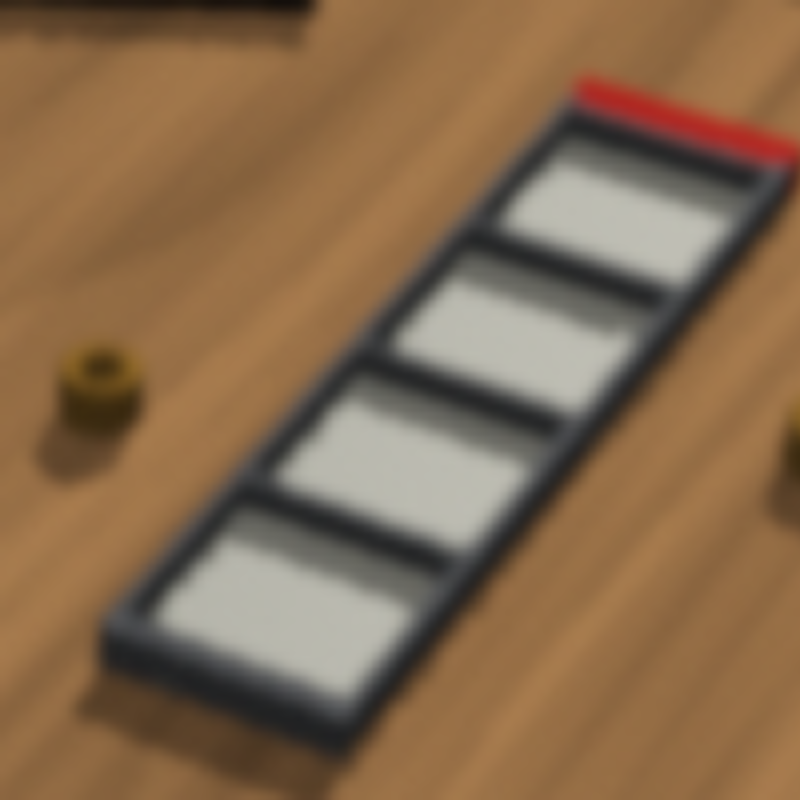

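```bash
python3 - <<'E'
from h import *
s=load("scene0")
def c(p,o,f): return (np.array(p,float)+.5)/f-.5+o
print(ray(s,c([(365,350),(572,418),(253,488),(460,556),(475,232),(675,297)],(335,145),8),.014).round(4))
from workcell import arm
from scipy.spatial.transform import Rotation as R
st=arm.sense();M=R.from_quat(st["eef_rot"]).as_matrix();print(M.round(3),np.degrees(np.arctan2(M[1,2],M[0,2])))
E
```

```text
[[0.5031 0.2323 0.014 ]
 [0.5634 0.2347 0.014 ]
 [0.5062 0.163  0.014 ]
 [0.5641 0.1666 0.014 ]
 [0.5037 0.2983 0.014 ]
 [0.5639 0.2996 0.014 ]]
[[-0.001 -0.968  0.252]
 [-0.002  0.252  0.968]
 [-1.     0.    -0.002]] 75.4000725768088
```

servo_tool --pt "10 -20 0" --pt "25 -55 0" --pt "45 -95 0" --pt "65 -135 0" --pt "85 -178 0" --pt "105 -221 0" --pt "126 -264 0" --pt "147 -307 0" --pt "168 -350 0" --pt "189 -393 0" --pt "210 -436 0" --pt "231 -479 0" --pt "252 -522 0" --pt "273 -565 -5" --pt "294 -608 -10" --pt "315 -651 -15" --pt "335 -690 -20" --pt "352 -730 -30" --pt "364 -755 -35" --pt "368 -766 -35" --roll '[-3, -8, -13, -18, -23, -28, -33, -38, -43, -48, -53, -58, -63, -68, -73, -78, -83, -88, -91, -91]' --claw 0.65 --newtons 40

```text
clock: 2.1
tcp_pos: [0.5317, -0.1388, 0.1801]
eef_rot: [0.097, 0.701, -0.097, 0.7]
force: [-0.2, -0.6, 0.3]
gripper_width: 0.0611
```

servo_tool --pt "0 1 -20" --pt "0 1 -50" --pt "0 1 -80" --pt "0 1 -92" --pt "0 1 -92" --pt "0 1 -92" --roll '[0, 0, 0, 0, 0, 0]'

```text
clock: 2.7
tcp_pos: [0.5325, -0.1359, 0.0907]
eef_rot: [0.095, 0.7, -0.096, 0.701]
force: [0.1, 0.2, -0.3]
gripper_width: 0.0609
```

```bash
python3 - <<'E'
from workcell import arm
import cv2
a=arm.snapshot("scene")["img"][180:420,140:400];b=arm.snapshot("top")["img"][150:290,330:520]
cv2.imwrite("pics/g1.png",cv2.hconcat([cv2.resize(a,(400,370)),cv2.resize(b,(400,370))]))
E
```

```text
(no output)
```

View pics/g1.png

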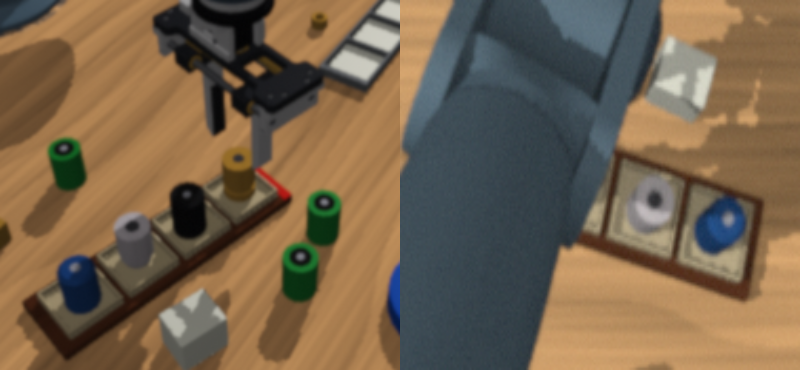

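The fingers straddle the brass foot at (238,170). Going down to grip it.

servo_tool --pt "0 -1 -10" --pt "0 -1 -22" --pt "0 -1 -34" --pt "0 -1 -43" --pt "0 -1 -48" --pt "0 -1 -48" --pt "0 -1 -48" --roll '[0, 0, 0, 0, 0, 0, 0]'

```text
clock: 3.5
tcp_pos: [0.532, -0.1371, 0.0415]
eef_rot: [0.096, 0.701, -0.096, 0.701]
force: [-0.5, -0.0, 0.5]
gripper_width: 0.0612
```

servo_tool --pt "0 0 0" --pt "0 0 0" --pt "0 0 0" --pt "0 0 0" --pt "0 0 0" --pt "0 0 0" --pt "0 0 0" --pt "0 0 0" --roll '[0, 0, 0, 0, 0, 0, 0, 0]' --claw 0.2 --newtons 45

```text
clock: 4.3
tcp_pos: [0.5323, -0.1372, 0.0418]
eef_rot: [0.096, 0.7, -0.096, 0.701]
force: [1.0, -1.3, 1.2]
gripper_width: 0.0352
```

servo_tool --pt "0 0 5" --pt "0 0 15" --pt "0 0 30" --pt "0 0 50" --pt "0 0 68" --pt "0 0 80" --pt "0 0 80" --pt "0 0 80" --roll '[0, 0, 0, 0, 0, 0, 0, 0]'

```text
clock: 5.1
tcp_pos: [0.5316, -0.1369, 0.1214]
eef_rot: [0.096, 0.701, -0.096, 0.7]
force: [-0.7, -0.2, -3.3]
gripper_width: 0.0352
```

servo_tool --pt "0 4 0" --pt "0 12 0" --pt "0 26 0" --pt "0 44 0" --pt "0 64 0" --pt "1 84 0" --pt "1 104 0" --pt "1 124 0" --pt "1 144 0" --pt "1 164 0" --pt "1 184 0" --pt "1 204 0" --pt "2 222 0" --pt "2 238 0" --pt "2 252 0" --pt "2 262 0" --pt "2 267 0" --pt "2 269 0" --pt "2 269 0" --pt "2 269 0" --roll '[0, 1, 2, 3, 4, 5, 6, 7, 8, 9, 10, 11, 12, 13, 14, 15, 16, 16, 16, 16]'

```text
clock: 7.1
tcp_pos: [0.5339, 0.1316, 0.1214]
eef_rot: [-0.002, 0.707, 0.002, 0.707]
force: [-0.5, 0.4, -2.5]
gripper_width: 0.0354
```

```bash
python3 - <<'E'
from workcell import arm
import cv2
s=arm.snapshot("scene")["img"];cv2.imwrite("pics/g2.png",cv2.resize(s[20:340,180:580],(800,640)) [:600])
print({k:arm.sense()[k] for k in("tcp_pos","force","gripper_width")})
E
```

```text
{'tcp_pos': array([0.53389624, 0.13155049, 0.12144406]), 'force': array([ 0.67995641,  0.59467573, -2.87141126]), 'gripper_width': 0.035595275674653544}
```

View pics/g2.png

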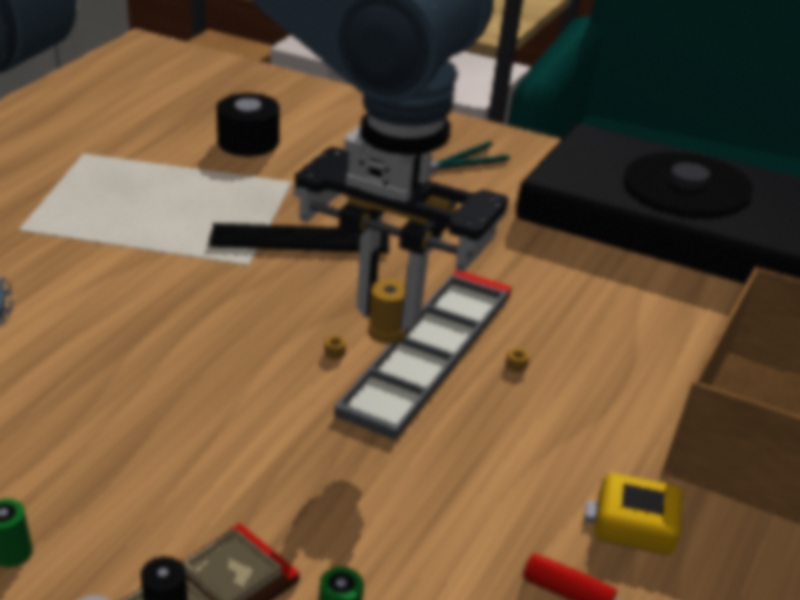

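servo_tool --pt "0 0 -5" --pt "0 0 -15" --pt "0 0 -30" --pt "0 0 -48" --pt "0 0 -64" --pt "0 0 -76" --pt "0 0 -82" --pt "0 0 -86" --pt "0 0 -88" --pt "0 0 -89" --pt "0 0 -89" --pt "0 0 -89" --roll '[0, 0, 0, 0, 0, 0, 0, 0, 0, 0, 0, 0]'

```text
clock: 8.35
tcp_pos: [0.5342, 0.1321, 0.033]
eef_rot: [-0.002, 0.707, 0.002, 0.707]
force: [-0.5, 0.8, -3.6]
gripper_width: 0.0354
```

servo_tool --pt "0 0 -0.5" --pt "0 0 -1" --pt "0 0 -1" --pt "0 0 -1" --roll '[0, 0, 0, 0]'

```text
clock: 8.75
tcp_pos: [0.5338, 0.132, 0.0315]
eef_rot: [-0.002, 0.707, 0.002, 0.707]
force: [-0.3, 0.1, -3.8]
gripper_width: 0.0354
```

servo_tool --pt "0 0 -0.5" --pt "0 0 -1" --pt "0 0 -1" --pt "0 0 -1" --roll '[0, 0, 0, 0]'

```text
clock: 9.15
tcp_pos: [0.5339, 0.132, 0.0308]
eef_rot: [-0.003, 0.707, 0.002, 0.707]
force: [-2.2, -0.6, 1.6]
gripper_width: 0.0351
```

Touching the floor (force change of about +5 N). Releasing.

servo_tool --pt "0 0 0" --pt "0 0 0" --pt "0 0 0" --pt "0 0 0" --pt "0 0 0" --pt "0 0 0" --roll '[0, 0, 0, 0, 0, 0]' --claw 0.65

```text
clock: 9.75
tcp_pos: [0.5339, 0.132, 0.0305]
eef_rot: [-0.002, 0.707, 0.002, 0.707]
force: [0.3, -0.6, -0.0]
gripper_width: 0.0613
```

servo_tool --pt "0 0 10" --pt "0 0 30" --pt "0 0 55" --pt "0 0 85" --pt "0 0 111" --pt "0 0 121" --pt "0 0 121" --roll '[0, 0, 0, 0, 0, 0, 0]'

```text
clock: 10.45
tcp_pos: [0.535, 0.1321, 0.1534]
eef_rot: [-0.002, 0.706, 0.003, 0.708]
force: [0.5, -0.3, -0.1]
gripper_width: 0.0615
```

```bash
python3 - <<'E'
from workcell import arm
import cv2
s=arm.snapshot("scene")["img"];cv2.imwrite("pics/g3.png",cv2.resize(s[20:420,140:540],(600,600)))
print({k:arm.sense()[k] for k in("tcp_pos","force","gripper_width")})
E
```

```text
{'tcp_pos': array([0.53389575, 0.13201603, 0.1516183 ]), 'force': array([ 0.31290389, -0.06414709, -0.2756998 ]), 'gripper_width': 0.06104830522198512}
```

View pics/g3.png

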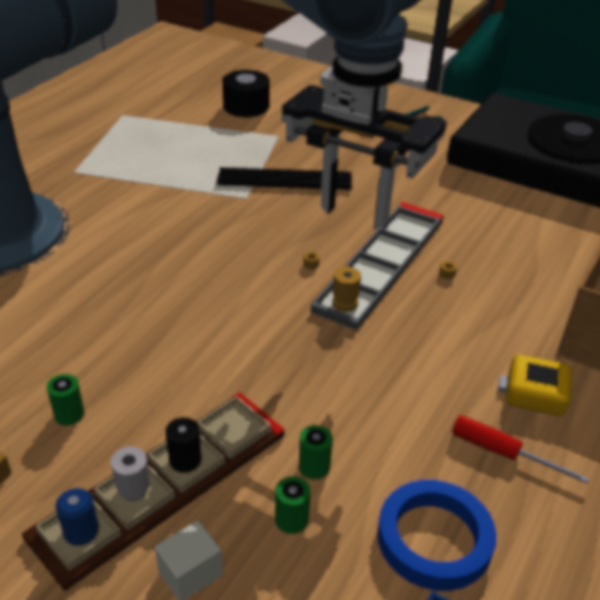

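Brass stands upright in the last bay at (347,288). Next is black.

servo_tool --pt "0 -8 0" --pt "-1 -28 0" --pt "-3 -58 0" --pt "-5 -93 0" --pt "-7 -128 0" --pt "-9 -163 0" --pt "-11 -198 0" --pt "-13 -233 0" --pt "-15 -268 0" --pt "-16 -298 0" --pt "-17 -321 0" --pt "-18 -334 0" --pt "-18 -339 0" --pt "-18 -339 -15" --pt "-18 -339 -35" --pt "-18 -339 -57" --pt "-18 -339 -62" --pt "-18 -339 -62" --pt "-18 -339 -62" --roll '[0, -2, -4, -6, -8, -9, -10, -11, -12, -13, -14, -15, -16, -16, -16, -16, -16, -16, -16]'

```text
clock: 12.4
tcp_pos: [0.5163, -0.2066, 0.09]
eef_rot: [0.096, 0.7, -0.096, 0.701]
force: [0.5, -0.3, 0.3]
gripper_width: 0.0612
```

```bash
python3 - <<'E'
from workcell import arm
import cv2
a=arm.snapshot("scene")["img"][180:420,140:400]
cv2.imwrite("pics/g4.png",cv2.resize(a,(650,600)))
E
```

```text
(no output)
```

View pics/g4.png

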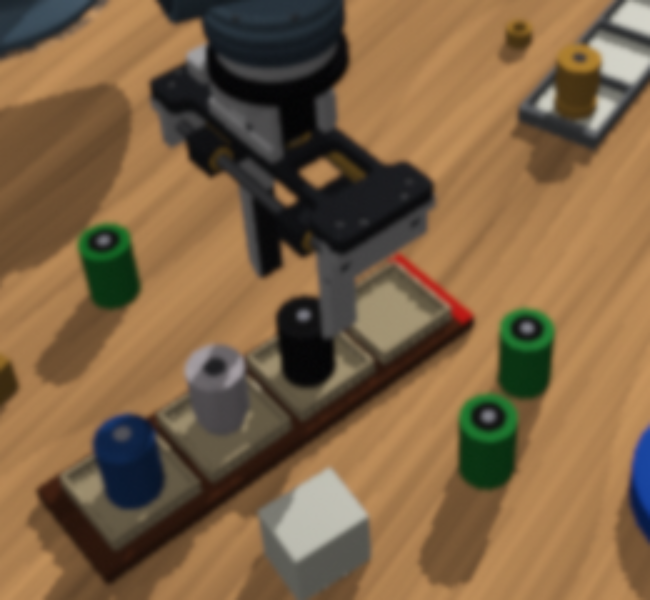

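The black foot at (305,340) is between the fingers. I'll grip it more lightly.

servo_tool --pt "0 -1 -10" --pt "0 -1 -22" --pt "0 -1 -34" --pt "0 -1 -43" --pt "0 -1 -48" --pt "0 -1 -48" --pt "0 -1 -48" --roll '[0, 0, 0, 0, 0, 0, 0]'

```text
clock: 13.15
tcp_pos: [0.516, -0.2081, 0.0415]
eef_rot: [0.096, 0.701, -0.096, 0.701]
force: [-0.4, -0.6, 0.6]
gripper_width: 0.0614
```

servo_tool --pt "0 0 0" --pt "0 0 0" --pt "0 0 0" --pt "0 0 0" --pt "0 0 0" --pt "0 0 0" --pt "0 0 0" --pt "0 0 0" --roll '[0, 0, 0, 0, 0, 0, 0, 0]' --claw 0.2 --newtons 30

```text
clock: 13.95
tcp_pos: [0.5161, -0.2081, 0.0418]
eef_rot: [0.096, 0.7, -0.096, 0.701]
force: [-0.7, -0.1, 2.5]
gripper_width: 0.035
```

servo_tool --pt "0 0 5" --pt "0 0 15" --pt "0 0 30" --pt "0 0 50" --pt "0 0 68" --pt "0 0 80" --pt "0 0 80" --pt "0 0 80" --roll '[0, 0, 0, 0, 0, 0, 0, 0]'

```text
clock: 14.75
tcp_pos: [0.5157, -0.2079, 0.1215]
eef_rot: [0.096, 0.701, -0.096, 0.701]
force: [-0.1, 0.3, -0.6]
gripper_width: 0.0357
```

servo_tool --pt "0 5 0" --pt "0 16 0" --pt "1 34 0" --pt "2 58 0" --pt "3 86 0" --pt "5 114 0" --pt "6 142 0" --pt "7 170 0" --pt "8 198 0" --pt "10 226 0" --pt "11 254 0" --pt "12 282 0" --pt "13 310 0" --pt "15 338 0" --pt "16 364 0" --pt "17 384 0" --pt "18 398 0" --pt "18 405 0" --pt "18 408 0" --pt "18 408 0" --roll '[0, 1, 2, 3, 4, 5, 6, 7, 8, 9, 10, 11, 12, 13, 14, 15, 16, 16, 16, 16]'

```text
clock: 16.75
tcp_pos: [0.5337, 0.2, 0.1213]
eef_rot: [-0.003, 0.707, 0.002, 0.707]
force: [1.0, 0.3, -0.7]
gripper_width: 0.0355
```

```bash
python3 - <<'E'
from workcell import arm
import cv2
s=arm.snapshot("scene")["img"];cv2.imwrite("pics/g5.png",cv2.resize(s[60:310,270:520],(600,600)))
print({k:arm.sense()[k] for k in("tcp_pos","force","gripper_width")})
E
```

```text
{'tcp_pos': array([0.53375085, 0.19963919, 0.12136815]), 'force': array([ 0.48431903, -0.06156915, -1.05217721]), 'gripper_width': 0.03559162505655246}
```

View pics/g5.png

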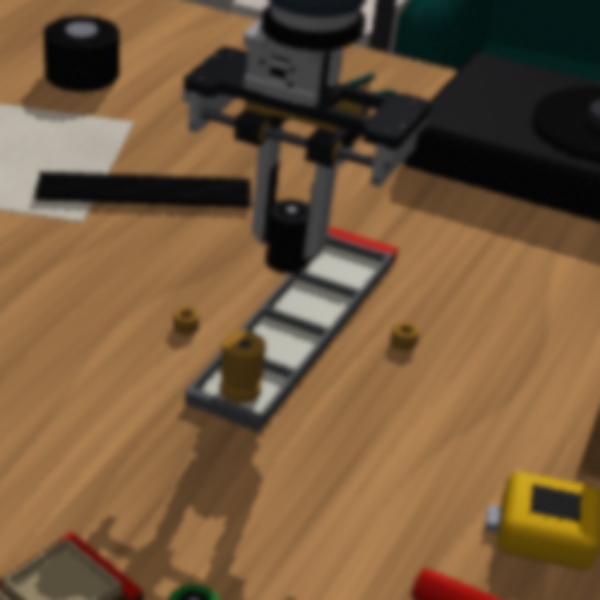

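The black foot is held upright at (290,235). Lowering it into the third bay from the red end.

servo_tool --pt "0 0 -5" --pt "0 0 -15" --pt "0 0 -30" --pt "0 0 -48" --pt "0 0 -64" --pt "0 0 -76" --pt "0 0 -82" --pt "0 0 -86" --pt "0 0 -88" --pt "0 0 -89" --pt "0 0 -89.5" --pt "0 0 -90" --pt "0 0 -90" --pt "0 0 -90" --roll '[0, 0, 0, 0, 0, 0, 0, 0, 0, 0, 0, 0, 0, 0]'

```text
clock: 18.2
tcp_pos: [0.5339, 0.2001, 0.0317]
eef_rot: [-0.002, 0.707, 0.002, 0.707]
force: [0.1, -0.2, -1.1]
gripper_width: 0.0355
```

servo_tool --pt "0 0 -0.5" --pt "0 0 -1" --pt "0 0 -1" --pt "0 0 -1" --roll '[0, 0, 0, 0]'

```text
clock: 18.6
tcp_pos: [0.5339, 0.2, 0.0308]
eef_rot: [-0.002, 0.707, 0.002, 0.707]
force: [-1.6, -0.3, 3.9]
gripper_width: 0.0352
```

Contact made. Releasing and lifting.

servo_tool --pt "0 0 0" --pt "0 0 0" --pt "0 0 0" --pt "0 0 0" --pt "0 0 0" --pt "0 0 0" --roll '[0, 0, 0, 0, 0, 0]' --claw 0.65

```text
clock: 19.2
tcp_pos: [0.5338, 0.2, 0.0304]
eef_rot: [-0.003, 0.707, 0.003, 0.707]
force: [0.2, 0.4, 0.8]
gripper_width: 0.0613
```

servo_tool --pt "0 0 10" --pt "0 0 30" --pt "0 0 55" --pt "0 0 85" --pt "0 0 111" --pt "0 0 121" --pt "0 0 121" --roll '[0, 0, 0, 0, 0, 0, 0]'

```text
clock: 19.9
tcp_pos: [0.5349, 0.2002, 0.1535]
eef_rot: [-0.002, 0.706, 0.003, 0.708]
force: [-0.6, -0.1, -0.0]
gripper_width: 0.0611
```

servo_tool --pt "0 -8 0" --pt "-2 -28 0" --pt "-5 -63 0" --pt "-8 -101 0" --pt "-11 -139 0" --pt "-14 -177 0" --pt "-17 -215 0" --pt "-20 -253 0" --pt "-23 -291 0" --pt "-27 -329 0" --pt "-30 -367 0" --pt "-33 -400 0" --pt "-36 -432 0" --pt "-38 -455 0" --pt "-39 -466 0" --pt "-39 -469 0" --pt "-39 -469 -15" --pt "-39 -469 -35" --pt "-39 -469 -57" --pt "-39 -469 -62" --roll '[0, -1, -2, -3, -4, -5, -6, -7, -8, -9, -10, -11, -12, -13, -14, -15, -16, -16, -16, -16]'

```text
clock: 21.9
tcp_pos: [0.4929, -0.266, 0.0855]
eef_rot: [0.097, 0.703, -0.094, 0.699]
force: [0.4, -0.4, -0.5]
gripper_width: 0.0611
```

```bash
python3 - <<'E'
from workcell import arm
import cv2
a=arm.snapshot("scene")["img"][130:430,140:440]
cv2.imwrite("pics/g6.png",cv2.resize(a,(600,600)))
E
```

```text
(no output)
```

View pics/g6.png

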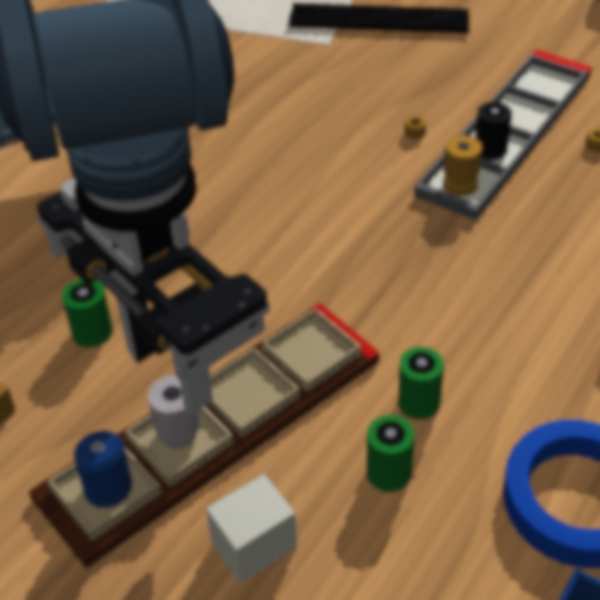

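Black stands in its bay at (493,130), and silver at (173,410) is between the fingers.

servo_tool --pt "0 0 0" --pt "0 0 -10" --pt "0 0 -22" --pt "0 0 -34" --pt "0 0 -43" --pt "0 0 -48" --pt "0 0 -48" --pt "0 0 -48" --roll '[0, 0, 0, 0, 0, 0, 0, 0]'

```text
clock: 22.75
tcp_pos: [0.495, -0.2691, 0.0415]
eef_rot: [0.096, 0.7, -0.096, 0.701]
force: [0.6, 0.5, -0.1]
gripper_width: 0.0614
```

servo_tool --pt "0 0 0" --pt "0 0 0" --pt "0 0 0" --pt "0 0 0" --pt "0 0 0" --pt "0 0 0" --pt "0 0 0" --pt "0 0 0" --roll '[0, 0, 0, 0, 0, 0, 0, 0]' --claw 0.2 --newtons 35

```text
clock: 23.55
tcp_pos: [0.4951, -0.2691, 0.0417]
eef_rot: [0.096, 0.7, -0.096, 0.701]
force: [-0.1, 0.1, 2.3]
gripper_width: 0.0351
```

servo_tool --pt "0 0 5" --pt "0 0 15" --pt "0 0 30" --pt "0 0 50" --pt "0 0 68" --pt "0 0 80" --pt "0 0 80" --pt "0 0 80" --roll '[0, 0, 0, 0, 0, 0, 0, 0]'

```text
clock: 24.35
tcp_pos: [0.4947, -0.2689, 0.1215]
eef_rot: [0.096, 0.701, -0.096, 0.701]
force: [0.3, 0.3, -2.3]
gripper_width: 0.035
```

servo_tool --pt "0 5 0" --pt "1 18 0" --pt "3 40 0" --pt "5 70 0" --pt "7 103 0" --pt "9 137 0" --pt "12 171 0" --pt "14 205 0" --pt "17 239 0" --pt "19 273 0" --pt "21 307 0" --pt "24 341 0" --pt "26 375 0" --pt "29 409 0" --pt "31 443 0" --pt "34 475 0" --pt "36 502 0" --pt "37 522 0" --pt "38 533 0" --pt "38 537 0" --roll '[0, 1, 2, 3, 4, 5, 6, 7, 8, 9, 10, 11, 12, 13, 14, 15, 16, 16, 16, 16]'

```text
clock: 26.35
tcp_pos: [0.532, 0.2691, 0.1208]
eef_rot: [-0.003, 0.708, 0.003, 0.707]
force: [0.2, -0.2, -1.6]
gripper_width: 0.0348
```

```bash
python3 - <<'E'
from workcell import arm
import cv2
s=arm.snapshot("scene")["img"];cv2.imwrite("pics/g7.png",cv2.resize(s[60:310,270:520],(600,600)))
E
```

```text
(no output)
```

View pics/g7.png

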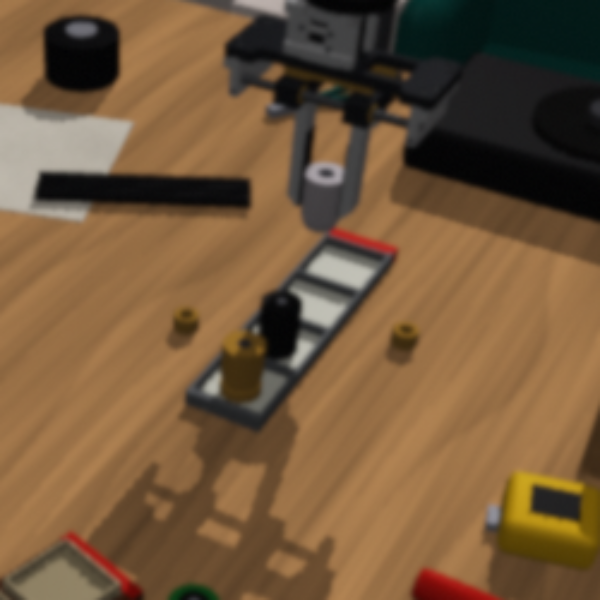

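Silver is held upright at (322,195). Lowering it.

servo_tool --pt "0 0 -5" --pt "0 0 -15" --pt "0 0 -30" --pt "0 0 -48" --pt "0 0 -64" --pt "0 0 -76" --pt "0 0 -82" --pt "0 0 -86" --pt "0 0 -88" --pt "0 0 -89" --pt "0 0 -89.5" --pt "0 0 -90" --pt "0 0 -90" --pt "0 0 -90" --roll '[0, 0, 0, 0, 0, 0, 0, 0, 0, 0, 0, 0, 0, 0]'

```text
clock: 27.8
tcp_pos: [0.533, 0.2681, 0.0317]
eef_rot: [-0.002, 0.707, 0.003, 0.707]
force: [0.5, -0.2, -0.1]
gripper_width: 0.0353
```

servo_tool --pt "0 0 -0.5" --pt "0 0 -1" --pt "0 0 -1" --pt "0 0 -1" --roll '[0, 0, 0, 0]'

```text
clock: 28.2
tcp_pos: [0.5329, 0.268, 0.0308]
eef_rot: [-0.002, 0.707, 0.002, 0.707]
force: [-0.5, -0.0, 1.8]
gripper_width: 0.0354
```

servo_tool --pt "0 0 0" --pt "0 0 0" --pt "0 0 0" --pt "0 0 0" --pt "0 0 0" --pt "0 0 0" --roll '[0, 0, 0, 0, 0, 0]' --claw 0.65

```text
clock: 28.8
tcp_pos: [0.5328, 0.268, 0.0304]
eef_rot: [-0.002, 0.707, 0.002, 0.707]
force: [-0.3, 0.3, -0.3]
gripper_width: 0.0612
```

servo_tool --pt "0 0 10" --pt "0 0 30" --pt "0 0 55" --pt "0 0 85" --pt "0 0 111" --pt "0 0 121" --pt "0 0 121" --roll '[0, 0, 0, 0, 0, 0, 0]'

```text
clock: 29.5
tcp_pos: [0.5339, 0.2684, 0.1536]
eef_rot: [-0.002, 0.706, 0.003, 0.708]
force: [0.5, 0.1, -0.1]
gripper_width: 0.0611
```

servo_tool --pt "0 -8 0" --pt "-2 -28 0" --pt "-5 -63 0" --pt "-9 -105 0" --pt "-13 -147 0" --pt "-16 -189 0" --pt "-20 -231 0" --pt "-24 -273 0" --pt "-27 -315 0" --pt "-31 -357 0" --pt "-34 -399 0" --pt "-38 -441 0" --pt "-42 -483 0" --pt "-45 -525 0" --pt "-48 -560 0" --pt "-51 -588 0" --pt "-52 -600 0" --pt "-52 -603 0" --pt "-52 -603 -10" --pt "-52 -603 -20" --roll '[0, -1, -2, -3, -4, -5, -6, -7, -8, -9, -10, -11, -12, -13, -14, -15, -16, -16, -16, -16]'

```text
clock: 31.5
tcp_pos: [0.4809, -0.3336, 0.1303]
eef_rot: [0.096, 0.701, -0.095, 0.7]
force: [0.5, 0.7, -1.0]
gripper_width: 0.0612
```

servo_tool --pt "0 0 -15" --pt "0 0 -35" --pt "0 0 -42" --pt "0 0 -42" --roll '[0, 0, 0, 0]'

```text
clock: 31.9
tcp_pos: [0.48, -0.3334, 0.0873]
eef_rot: [0.097, 0.702, -0.095, 0.7]
force: [-0.6, -0.2, -0.3]
gripper_width: 0.0612
```

```bash
python3 - <<'E'
from workcell import arm
import cv2
a=arm.snapshot("scene")["img"][130:430,120:420]
cv2.imwrite("pics/g8.png",cv2.resize(a,(600,600)))
E
```

```text
(no output)
```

View pics/g8.png

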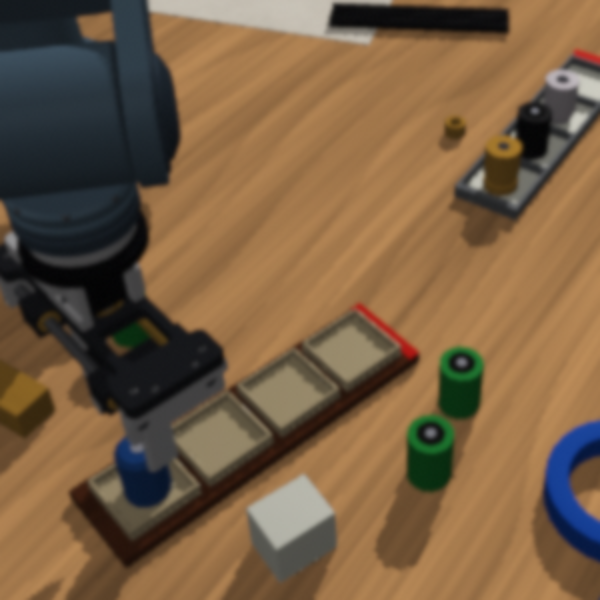

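Silver stands in its bay at (562,95), and blue at (143,470) is between the fingers.

servo_tool --pt "0 0 0" --pt "0 0 -10" --pt "0 0 -22" --pt "0 0 -34" --pt "0 0 -43" --pt "0 0 -48" --pt "0 0 -48" --pt "0 0 -48" --roll '[0, 0, 0, 0, 0, 0, 0, 0]'

```text
clock: 32.75
tcp_pos: [0.481, -0.3351, 0.0415]
eef_rot: [0.096, 0.701, -0.096, 0.701]
force: [0.4, 0.1, -0.3]
gripper_width: 0.0608
```

servo_tool --pt "0 0 0" --pt "0 0 0" --pt "0 0 0" --pt "0 0 0" --pt "0 0 0" --pt "0 0 0" --pt "0 0 0" --pt "0 0 0" --roll '[0, 0, 0, 0, 0, 0, 0, 0]' --claw 0.2 --newtons 35

```text
clock: 33.55
tcp_pos: [0.4811, -0.3352, 0.0418]
eef_rot: [0.096, 0.7, -0.096, 0.701]
force: [0.7, 1.7, 2.1]
gripper_width: 0.0354
```

servo_tool --pt "0 0 5" --pt "0 0 15" --pt "0 0 30" --pt "0 0 50" --pt "0 0 68" --pt "0 0 80" --pt "0 0 80" --pt "0 0 80" --roll '[0, 0, 0, 0, 0, 0, 0, 0]'

```text
clock: 34.35
tcp_pos: [0.4807, -0.3348, 0.1214]
eef_rot: [0.096, 0.701, -0.096, 0.701]
force: [-0.1, 0.1, -2.3]
gripper_width: 0.0355
```

servo_tool --pt "0 5 0" --pt "1 18 0" --pt "3 40 0" --pt "5 70 0" --pt "8 103 0" --pt "10 137 0" --pt "13 171 0" --pt "16 205 0" --pt "18 239 0" --pt "21 273 0" --pt "23 307 0" --pt "26 341 0" --pt "28 375 0" --pt "31 409 0" --pt "34 443 0" --pt "36 477 0" --pt "39 511 0" --pt "41 543 0" --pt "43 570 0" --pt "45 592 0" --roll '[0, 1, 2, 3, 4, 5, 6, 7, 8, 9, 10, 11, 12, 13, 14, 15, 16, 16, 16, 16]'

```text
clock: 36.35
tcp_pos: [0.5243, 0.2591, 0.1206]
eef_rot: [-0.003, 0.708, 0.003, 0.706]
force: [1.0, -0.3, -1.6]
gripper_width: 0.0353
```

servo_tool --pt "1 20 0" --pt "3 40 0" --pt "4 58 0" --pt "5 70 0" --pt "6 77 0" --pt "6 79 0" --pt "6 79 0" --pt "6 79 0" --roll '[0, 0, 0, 0, 0, 0, 0, 0]'

```text
clock: 37.15
tcp_pos: [0.5319, 0.3355, 0.1214]
eef_rot: [-0.002, 0.707, 0.002, 0.707]
force: [0.6, -0.0, -2.4]
gripper_width: 0.0353
```

```bash
python3 - <<'E'
from workcell import arm
import cv2
s=arm.snapshot("scene")["img"];cv2.imwrite("pics/g9.png",cv2.resize(s[40:290,270:520],(600,600)))
E
```

```text
(no output)
```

View pics/g9.png

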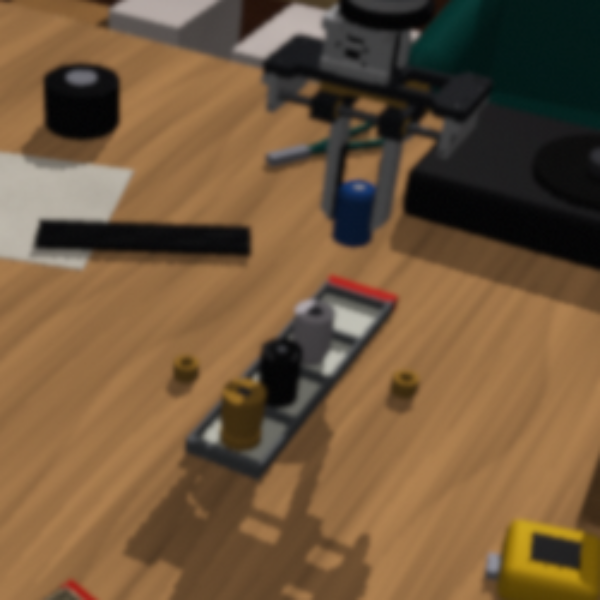

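Blue is held upright at (353,212), and the other three stand in their bays. The gripper is well clear of the turntable. Lowering.

servo_tool --pt "0 0 -5" --pt "0 0 -15" --pt "0 0 -30" --pt "0 0 -48" --pt "0 0 -64" --pt "0 0 -76" --pt "0 0 -82" --pt "0 0 -86" --pt "0 0 -88" --pt "0 0 -89" --pt "0 0 -89.5" --pt "0 0 -90" --pt "0 0 -90" --pt "0 0 -90" --roll '[0, 0, 0, 0, 0, 0, 0, 0, 0, 0, 0, 0, 0, 0]'

```text
clock: 38.6
tcp_pos: [0.5319, 0.3361, 0.0317]
eef_rot: [-0.002, 0.707, 0.003, 0.707]
force: [0.5, 0.5, -1.1]
gripper_width: 0.0355
```

servo_tool --pt "0 0 -0.5" --pt "0 0 -1" --pt "0 0 -1" --pt "0 0 -1" --roll '[0, 0, 0, 0]'

```text
clock: 39.0
tcp_pos: [0.5319, 0.3361, 0.0308]
eef_rot: [-0.002, 0.707, 0.002, 0.707]
force: [-1.2, -0.3, 2.3]
gripper_width: 0.0356
```

servo_tool --pt "0 0 0" --pt "0 0 0" --pt "0 0 0" --pt "0 0 0" --pt "0 0 0" --pt "0 0 0" --roll '[0, 0, 0, 0, 0, 0]' --claw 0.65

```text
clock: 39.6
tcp_pos: [0.5318, 0.336, 0.0304]
eef_rot: [-0.002, 0.707, 0.002, 0.707]
force: [0.2, 0.2, 0.2]
gripper_width: 0.0611
```

servo_tool --pt "0 0 10" --pt "0 0 30" --pt "0 0 55" --pt "0 0 85" --pt "0 0 115" --pt "0 0 130" --pt "-20 -30 135" --pt "-50 -70 140" --pt "-70 -110 140" --pt "-90 -150 140" --pt "-110 -190 140" --pt "-120 -230 140" --pt "-120 -270 140" --pt "-120 -310 140" --pt "-120 -350 140" --pt "-120 -390 140" --pt "-120 -420 140" --pt "-120 -435 140" --pt "-120 -435 140" --pt "-120 -435 140" --roll '[0, 0, 0, 0, 0, 0, 0, 0, 0, 0, 0, 0, 0, 0, 0, 0, 0, 0, 0, 0]'

```text
clock: 41.6
tcp_pos: [0.4116, -0.0986, 0.1702]
eef_rot: [-0.002, 0.707, 0.002, 0.707]
force: [-0.0, 0.4, -0.4]
gripper_width: 0.061
```

```bash
python3 - <<'E'
from workcell import arm
import cv2
a=arm.snapshot("scene")["img"][120:260,320:460];b=arm.snapshot("top")["img"][160:260,90:290]
cv2.imwrite("pics/f.png",cv2.hconcat([cv2.resize(a,(300,300)),cv2.resize(b,(500,300))]))
print(arm.sense()["force"],arm.sense()["tcp_pos"])
E
```

```text
[ 0.73585214 -0.17112694 -0.56728995] [ 0.41168226 -0.09802381  0.17025367]
```

View pics/f.png

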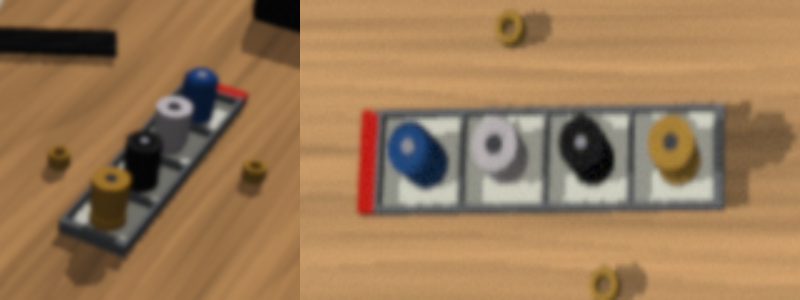

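Both views show all four feet upright and centred in their bays: blue next to the red end (415,155), then silver (497,148), black (585,148) and brass (672,147). The robot is clear of everything.

```bash
python3 -c "
from workcell import arm
print(arm.hand_in())"
```

```text
the job is handed in; nothing more can be done
None
```

All four feet are in the tray in reverse order: blue in the bay next to the red end, then silver, black, and brass farthest away. Each was lowered until the wrist force showed contact with the bay floor (a rise of about 3–5 N), then released.

The last pictures from both cameras show all four upright inside their bays with the robot clear. I handed in at about 42 s.

The two cameras disagreed by about 5 mm on the tray's position along its length, so I used the average; there was about 14 mm of room on each side. No check failed.

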